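Sweep the offcuts off the sawing board with the scraper block

ROBOT

A 6-joint arm with a two-finger parallel gripper is mounted at the origin on the work surface. World frame = base frame: x ahead of the robot, y to its left, z up, the work surface at z = 0. Lengths are in m, angles in rad, forces in N, time in s.
With the tool pointing down it reaches from about 0.425 to 0.95 m from the base axis. Payload 3.5 kg.
Tool frame: the origin (TCP) lies between the finger pads; the fingertips stand 19 mm ahead of it and the grasp point (between the pads) is the TCP (ctrl.nose_length is the distance from the TCP to the fingertips, in m); z points along the fingers, y is the line along which they close (so a half turn about z gives the same grasp; the last joint's range is limited). The gripper opens to 85 mm and grips with 20 to 120 N. Pads are 22 mm wide; open, the fingers measure 114 mm over their backs; the gripper's body (76 mm by 85 mm) begins 54 mm behind the grasp point. The pads swing forward as they close: fully open they stand 13 mm farther back than shut.
Start: joints at [-1.252, 0.286, 1.577, -0, 1.279, -0.15], TCP at [0.305, -0.602, 0.25] pointing down, gripper open.
Joint ranges: [-2.77, 2.77], [-0.9, 2.22], [0.21, 2.48], [-1.53, 4.67], [0.24, 2.81], [-2.84, 2.84]. Speed limits (rad/s): [2.79, 2.79, 3.14, 3.14, 3.14, 3.14].

INTERFACE

Orientations are given as a unit quaternion [x, y, z, w].
In Python, from plant import ctrl gives the robot as it stands.
- The arm moves only by the tool apply_moves, never from a script. Its argument "series" is a list of rows, each a list of 6 numbers: the shift along the world's x, y, z scaled (see below), then the turn, a rotation vector about the world's x, y, z scaled (see below). A call has 1 to 20 rows; each row is the pose to reach, as a shift and turn from the pose commanded when the call began; what a row does not reach only later rows make up. The controller multiplies each number of a shift by 0.8 m and each number of a turn by 45 degrees. A row lasts 1/8 s, in which the tool goes at most 62.5 mm and 10.7 degrees, less where a joint would pass 70% of its speed; a pose out of reach is approached as far as the arm can. A call with a number of a shift or a turn outside -1 to 1 is refused whole. A call with a gripper value outside its range is refused whole. "jaw" is the opening, from 0 (shut) to 1 (fully open), set as the call begins (left out, the last holds). The fingers move at their own pace and stop on an object; "squeeze" is the grip in N (left out, the last holds). Time passes only in rows, so rows that repeat a pose let the fingers close. It gives the time, the measured TCP pose, the force, the opening and the grip force at its end, in the units of the state.
- ctrl.get_state(): the state, without advancing time (a new reading comes with each control period).
- ctrl.read_camera(name): name is "scene" or "top"; returns the picture (384x512x3 uint8, red, green, blue); there is no depth.
- ctrl.get_calibration(name): a dict with "fx", "fy", "cx", "cy" (pixels), "dist_coeffs" ([k1, k2, p1, p2, k3] as OpenCV has them; the pictures are not rectified), "xyz" and "orientation" of the camera in the world. Camera axes: x right, y up, looking along -z (the intrinsics and any distortion apply to the point x, -y, -z); pixel columns grow to the right and rows downward; lengths in m; the calibration is good to about 2 mm. A picture is of the moment at which its call begins. get_calibration takes no time and is no camera call.
- ctrl.sign_off(): hands the job in; it is judged then, once.
Trained networks look in the newest picture that a camera, given by its name, has taken for a name from the list of things; names that differ only in an ending like _2 or _b are one class to them, and where a whole thing is asked for, a point or a joint stands for the part that bears it (a point fixed in the world has none). Each returns a list of dicts, best first, with "p" (0 to 1); they miss things now and then, are a little off and sometimes report something else, mostly with a low value. They report only what shows in the picture. A call takes as long as a camera call. They do not tell look-alikes from the thing itself.
- ctrl.boxes_of(thing, camera): "xy" ([column, row] as shares, 0 to 1, of the picture: columns of its width, rows of its height, amid what is visible of it).
- ctrl.silhouettes(thing, camera): "pixels" (384x512 bool, what is visible of it) and "xy" ([column, row] as shares, 0 to 1, of the picture: columns of its width, rows of its height, amid what is visible of it).
The state is a dict: "time": time; "qpos": joint angles; "dq": joint speeds; "joint_efforts": joint torques, N m; "eef_pos": TCP position; "tcp_rot": TCP orientation; "contact_force": force on the tool from outside, world axes, zero at the start; "wrist_torque": the same for the moment, N m; "opening": opening from 0.0 (shut) to 1.0 (fully open); "finger_force": force on a finger pad.
Only numpy, scipy, OpenCV 4.12 (cv2) and the standard library are available. Lean on these libraries where they do the work, as an engineer would, in place of code of your own. Each camera call takes 0.05 s, during which the arm holds its last target. There are 200 camera calls.

TASK

Pick up the scraper block by its red handle and sweep the three wood offcuts along the white sawing board with it, over the open end, into the green tray. Move the offcuts only with the block, never with the gripper or arm. Then set the block back down, without dropping it, upright on its black mat, and leave the electrical box, insulator, screwdriver and flashlight where they lie.

Things in the scene. Friction and masses are not known exactly. Their poses are not given: they have to be found in the camera images.
- board: White sawing board fixed to the bench, on two battens: 240 mm (its x) by 280 mm (its y), top surface 60 mm above the bench. A wooden fence 20 mm wide and 20 mm high above that surface runs along each long edge (x = -120 to -100 and 100 to 120 mm), leaving a channel 200 mm wide; both ends (y = -140 and +140 mm) are open. Origin: centre of the underside, on the bench. z up. The tray stands at one of the two open ends and the mat at the other; which is which varies.
- tray: Green open tray fixed to the bench at one open end of the board, its sides parallel to the board's: 240 mm (x) by 166 mm (y, the direction of sweeping), 45 mm high, walls and floor 4 mm. Its near wall is 2 mm from the board's end and its rim 15 mm below the board's surface. Origin: centre of the underside, 225 mm from the board's centre along the board's y. z up.
- mat: Black rubber mat fixed to the bench beyond the other open end of the board, 190 mm (x) by 110 mm (y), 4 mm thick: the place of the scraper block. Origin: centre of the underside, 225 mm from the board's centre along the board's y. z up.
- scraper: Loose scraper block, about 250 g, standing upright on the mat at the start: a black and yellow bar 170 mm long (its x), 30 mm thick (its y), 36 mm high, with a flat black foot; on top in its middle a red handle 90 mm long (x), 24 mm thick (y), reaching from 36 to 85 mm above the foot. Grip the handle across its 24 mm (along y), from above. Origin: centre of the foot. z up. At the start its x is about parallel to the board's x.
- offcut1: Loose brown wood offcut, 26 mm (x) by 60 mm (y) by 16 mm (z), about 20 g, lying on the board at the start, within about 80 mm of the board's middle along the board's y. Origin: centre of the face that is underneath at the start.
- offcut2: Loose brown wood offcut, 26 mm (x) by 60 mm (y) by 16 mm (z), about 20 g, lying on the board at the start, within about 80 mm of the board's middle along the board's y. Origin: centre of the face that is underneath at the start.
- offcut3: Loose brown wood offcut, 26 mm (x) by 60 mm (y) by 16 mm (z), about 20 g, lying on the board at the start, within about 80 mm of the board's middle along the board's y. Origin: centre of the face that is underneath at the start.
- elbox: Bystander: loose white plastic electrical box, 84 by 104 mm (116 mm over its grey stubs), 53 mm high, on the bench on the far side of the board. Origin: centre of the underside.
- insulator: Bystander: loose grey ribbed ceramic insulator, standing, 68 mm diameter, 82 mm high, on the far side of the board. Origin: centre of the underside.
- screwdriver: Bystander: loose red-handled screwdriver about 190 mm long, lying roughly parallel to the board's long edge, on its far side. Origin: underneath, near its middle.
- flashlight: Bystander: loose aluminium flashlight, 126 mm long (its y), 36 mm diameter, lying on the far side of the board. Origin: underneath, near its middle.
There are look-alikes about, which are no part of the job. What is shaped like the offcut3 but blue or purple is not meant.

How it is judged:
By the outcome, as a careful person would: the job done as asked, in the order asked, and still so for the second after the job is handed in, with the robot touching nothing.
It also fails if it takes over 50 s, if anything falls off the work surface, if the arm or the gripper's body presses on something with over 40 N, if the wrist force passes 120 N, or if a joint passes its speed limit or range.

## Working session

There is one attempt and no reset: what is moved stays moved. The work goes in short steps, Python scripts to look and compute and a tool call to move; the robot and the scene stay as the last step left them, time stands still between calls to the robot, and variables do not carry over. Pictures are saved under pics/ and viewed, at most 10 in all, crops included, and the job is handed in when it is done.

Besides the shell and the picture viewer there is one more tool, called after "Request:" as a command line: name --pt "numbers of a row" for each row, then --argument value for the rest. apply_moves: Moves the arm, as the interface text tells. Shifts and turns lie within -1 to 1; 1 stands for 0.8 m of shift or 45 degrees of turn. Its arguments: {"type":"object","properties":{"series":{"type":"array"},"jaw":{"type":"number"},"squeeze":{"type":"number"}},"required":["series"]}

```bash
mkdir -p pics; cat > h.py <<'E'
import numpy as np, cv2
from scipy.spatial.transform import Rotation as R
from plant import ctrl
def cal(n):
    c=ctrl.get_calibration(n); K=np.array([[c['fx'],0,c['cx']],[0,c['fy'],c['cy']],[0,0,1.]])
    return K,np.array(c['dist_coeffs'],float),np.array(c['xyz']),R.from_quat(c['orientation']).as_matrix()
def ray(n,px):
    K,d,p,M=cal(n); u=cv2.undistortPoints(np.array(px,float).reshape(-1,1,2),K,d)[:,0]
    return p,np.c_[u[:,0],-u[:,1],-np.ones(len(u))]@M.T
def onz(n,px,z):
    p,v=ray(n,px); return p+v*((z-p[2])/v[:,2])[:,None]
def tri(a,pa,b,pb):
    p,v=ray(a,[pa]);q,w=ray(b,[pb]);v=v[0];w=w[0]
    s=np.linalg.lstsq(np.c_[v,-w],q-p,rcond=None)[0];A=p+v*s[0];B=q+w*s[1]
    return (A+B)/2,np.linalg.norm(A-B)
def proj(n,P):
    K,d,p,M=cal(n); c=(np.atleast_2d(P)-p)@M; c=c*[1,-1,-1]
    return cv2.projectPoints(c,np.zeros(3),np.zeros(3),K,d)[0][:,0]
def snap(n,f):
    im=ctrl.read_camera(n); cv2.imwrite(f'pics/{f}.png',im[:,:,::-1]); return im
E
python3 - <<'E'
from h import *
a=snap('top','t0');b=snap('scene','s0')
for n in('top','scene'):
    print(n,cal(n)[2],cal(n)[3][:,2],cal(n)[1],cal(n)[0][0,0])
    for t in ['board','tray','mat','scraper','offcut1','elbox','insulator','screwdriver','flashlight']:
        print(t,[(np.round(np.array(o['xy'])*[512,384],1).tolist(),round(float(o['p']),2),int(o['pixels'].sum())) for o in ctrl.silhouettes(t,n)])
E
```

```text
top [0.49084351 0.05003037 0.94419396] [-0.14730806  0.02313666  0.98882002] [-0.04410908  0.          0.          0.          0.        ] 349.6918460348738
board [([261.1, 230.3], 0.6, 10283)]
tray [([173.7, 230.9], 0.55, 6050)]
mat [([333.4, 230.2], 0.91, 1703), ([347.6, 221.3], 0.49, 1150)]
scraper [([347.0, 219.6], 0.95, 1060), ([170.8, 171.1], 0.62, 508)]
offcut1 [([231.6, 123.5], 0.74, 251), ([248.9, 230.7], 0.73, 259), ([274.0, 253.0], 0.49, 274)]
elbox [([224.5, 158.4], 0.8, 1355)]
insulator [([268.5, 153.7], 0.98, 491)]
screwdriver [([271.1, 155.7], 0.73, 499), ([320.4, 148.7], 0.69, 394), ([274.5, 252.4], 0.45, 239)]
flashlight [([170.1, 168.5], 0.71, 519)]
scene [1.0121889  0.39986227 0.79236255] [0.40553768 0.42563123 0.80893587] [-0.04345715  0.          0.          0.          0.        ] 353.59677569127706
board [([293.9, 172.9], 0.8, 8070)]
tray [([358.5, 226.3], 0.87, 6398)]
mat [([302.2, 170.3], 0.35, 252)]
scraper [([230.6, 131.6], 0.92, 1105)]
offcut1 [([302.5, 173.0], 0.76, 256), ([230.8, 263.4], 0.59, 275), ([194.2, 231.3], 0.56, 321), ([277.1, 182.0], 0.53, 248)]
elbox [([268.3, 234.8], 0.56, 1750), ([301.1, 146.9], 0.42, 223)]
insulator [([225.0, 208.2], 0.58, 641), ([320.1, 277.2], 0.17, 742)]
screwdriver [([186.6, 187.3], 0.72, 444), ([298.5, 145.4], 0.39, 237)]
flashlight [([321.2, 276.0], 0.66, 795)]
```

```bash
python3 - <<'E'
import cv2
for n,c in(('t0',(90,320,130,420)),('s0',(90,320,140,460))):
    i=cv2.imread(f'pics/{n}.png')
    cv2.imwrite(f'pics/{n}c.png',cv2.resize(i[c[0]:c[1],c[2]:c[3]],None,fx=2.5,fy=2.5,interpolation=cv2.INTER_CUBIC))
E
```

```text
(no output)
```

View pics/t0c.png

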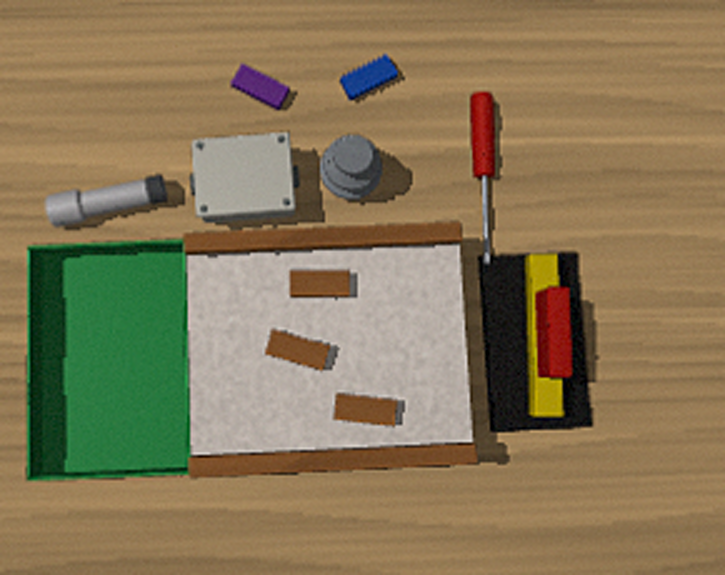

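View pics/s0c.png

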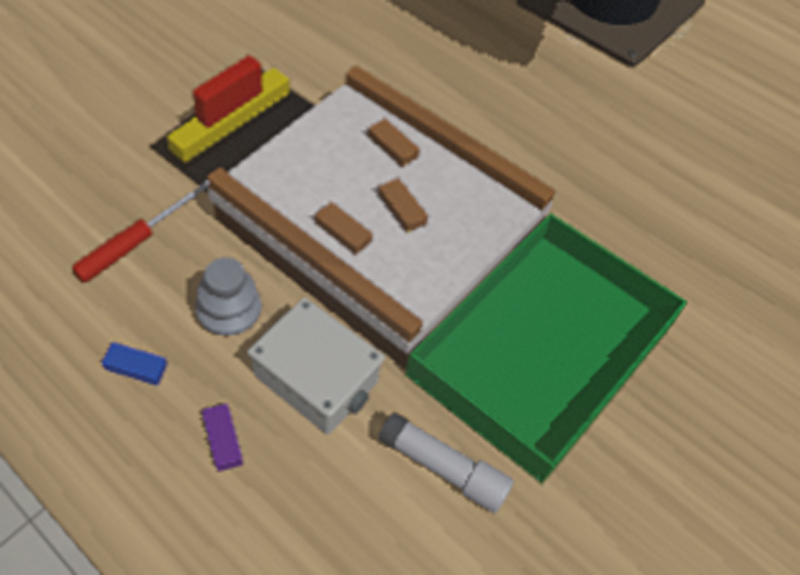

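The top view shows the tray at the left (+y) and the mat at the right (-y), with the red handle around crop (555,332). The three brown offcuts are at (322,284), (300,349) and (367,410). The blue and purple blocks are decoys. The screwdriver tip touches the mat's corner at (487,258). The scene view shows the same layout.

```bash
cat > fit.py <<'E'
from h import *
from scipy.optimize import minimize
def redmask(im):
    h=cv2.cvtColor(im,cv2.COLOR_RGB2HSV); return (((h[...,0]<6)|(h[...,0]>174))&(h[...,1]>170)&(h[...,2]>60)).astype(np.uint8)
def near(m,c,r=30):
    o=np.zeros_like(m); cv2.circle(o,tuple(int(v) for v in c),r,1,-1); return m*o
def boxpts(P,sx,sy,z0,z1):
    x,y,z,a=P; q=np.array([[i*sx/2,j*sy/2,k] for i in(-1,1) for j in(-1,1) for k in(z0,z1)])
    return R.from_euler('z',a).apply(q)+[x,y,z]
def soft(n,P,args,ms):
    u=proj(n,boxpts(P,*args)); im=np.zeros((384*4,512*4),np.uint8)
    cv2.fillConvexPoly(im,cv2.convexHull(((u+.5)*4*16).astype(np.int32)),255,shift=4)
    r=cv2.resize(im,(512,384),interpolation=cv2.INTER_AREA)/255.
    return np.abs(r-ms).sum()
def fit(masks,P0,args,freez=None):
    s=np.array([.01,.01,.01,.1])
    def f(p):
        P=P0+p*s
        if freez is not None: P[2]=freez
        return sum(soft(n,P,args,m) for n,m in masks.items())
    r=minimize(f,np.zeros(4),method='Nelder-Mead',options=dict(initial_simplex=np.r_[[np.zeros(4)],np.eye(4)*1.0],maxiter=400))
    P=P0+r.x*s
    return P,r.fun,sum(m.sum() for m in masks.values())
E
cat > m1.py <<'E'
from fit import *
ims={n:cv2.imread(f'pics/{f}.png')[:,:,::-1].copy() for n,f in(('top','t0'),('scene','s0'))}
c0=dict(top=(130+555/2.5,90+332/2.5),scene=(140+228/2.5,90+90/2.5))
mk={n:near(redmask(ims[n]),c0[n],25) for n in ims}
print('red px',{n:int(m.sum()) for n,m in mk.items()})
p,e=tri('top',c0['top'],'scene',c0['scene']); print('tri handle',p,e)
for n in ims: print(n,fit({n:mk[n]},np.array([p[0],p[1],.004,0]),(.09,.024,.036,.085),.004))
print('both',fit(mk,np.array([p[0],p[1],.004,0]),(.09,.024,.036,.085)))
T=lambda l:[(130+a/2.5,90+b/2.5) for a,b in l]
S=lambda l:[(140+a/2.5,90+b/2.5) for a,b in l]
print('surf far L,R near L,R\n',onz('top',T([(186,254),(463,244),(189,457),(473,443)]),.06).round(4))
print('fence outer far L,R near L,R z.08\n',onz('top',T([(184,236),(461,223),(190,477),(477,461)]),.08).round(4))
print('scene fence top far outer L?,R; near', onz('scene',S([(421,327),(212,173),(553,195),(350,68)]),.08).round(4))
print('mat top',onz('top',T([(485,257),(577,253),(592,425),(491,432)]),.004).round(4))
print('tray rim',onz('top',T([(28,245),(28,479)]),.045).round(4))
print('offc',onz('top',T([(322,284),(300,349),(367,410)]),.076).round(4))
print('board ends tri', tri('top',T([(190,477)])[0],'scene',S([(553,195)])[0]),tri('top',T([(477,461)])[0],'scene',S([(350,68)])[0]))
E
python3 m1.py
```

```text
red px {'top': 475, 'scene': 415}
tri handle [ 0.5344805  -0.19966038  0.06006124] 0.004139104037866514
top (array([ 0.53612458, -0.19723789,  0.00964943, -0.05300182]), np.float64(70.43921568627451), np.uint64(475))
scene (array([ 0.5339937 , -0.19721086,  0.00569417,  0.1418564 ]), np.float64(104.2627450980392), np.uint64(415))
both (array([ 0.53575658, -0.19843938, -0.00178433, -0.00228218]), np.float64(186.20784313725488), np.uint64(890))
surf far L,R near L,R
 [[ 0.6232  0.1727  0.06  ]
 [ 0.6281 -0.1113  0.06  ]
 [ 0.4203  0.1698  0.06  ]
 [ 0.4272 -0.1125  0.06  ]]
fence outer far L,R near L,R z.08
 [[ 0.6384  0.172   0.08  ]
 [ 0.6465 -0.1066  0.08  ]
 [ 0.4029  0.1662  0.08  ]
 [ 0.4113 -0.112   0.08  ]]
scene fence top far outer L?,R; near [[ 0.6323  0.1795  0.08  ]
 [ 0.6433 -0.1008  0.08  ]
 [ 0.4139  0.1739  0.08  ]
 [ 0.4218 -0.1066  0.08  ]]
mat top [[ 0.622  -0.145   0.004 ]
 [ 0.6244 -0.247   0.004 ]
 [ 0.4385 -0.2516  0.004 ]
 [ 0.4341 -0.1425  0.004 ]]
tray rim [[0.6381 0.3391 0.045 ]
 [0.4004 0.3334 0.045 ]]
offc [[ 0.5879  0.0349  0.076 ]
 [ 0.5238  0.058   0.076 ]
 [ 0.4628 -0.0065  0.076 ]]
board ends tri (array([0.40111617, 0.16862925, 0.06448355]), np.float64(0.0008617347736275766)) (array([ 0.41061278, -0.11510114,  0.06697061]), np.float64(0.001695024931993411))
```

```bash
python3 - <<'E'
from h import *
s=ctrl.get_state(); print(s['time'],s['eef_pos'],s['opening']); M=R.from_quat(s['tcp_rot']).as_matrix(); print(M.round(3))
T=lambda l:[(130+a/2.5,90+b/2.5) for a,b in l]
print(onz('top',T([(527,254),(558,254),(530,415),(563,415)]),.04).round(4))
y=np.arctan2(M[1,1],M[0,1])
for t in (np.pi/2+.02,-np.pi/2+.02): print('turn deg',np.degrees((t-y+np.pi)%(2*np.pi)-np.pi))
print((np.array([.5355,-.198,.15])-s['eef_pos'])/.8)
E
```

```text
1.0 [ 0.30499139 -0.60213458  0.25032577] 1.001453618100685
[[ 0.892  0.452 -0.   ]
 [ 0.452 -0.892  0.   ]
 [-0.    -0.    -1.   ]]
[[ 0.6193 -0.1822  0.04  ]
 [ 0.6186 -0.2152  0.04  ]
 [ 0.4524 -0.1762  0.04  ]
 [ 0.4514 -0.2105  0.04  ]]
turn deg 154.2854580531275
turn deg -25.714541946872497
[ 0.28813576  0.50516823 -0.12540722]
```

Request:
apply_moves --pt "0.03 0.05 0 0 0 -0.1" --pt "0.07 0.12 0 0 0 -0.2" --pt "0.11 0.19 0 0 0 -0.3" --pt "0.15 0.26 -0.02 0 0 -0.4" --pt "0.19 0.33 -0.04 0 0 -0.5" --pt "0.23 0.4 -0.06 0 0 -0.6" --pt "0.26 0.455 -0.08 0 0 -0.642" --pt "0.28 0.49 -0.1 0 0 -0.642" --pt "0.288 0.506 -0.115 0 0 -0.642" --pt "0.288 0.506 -0.125 0 0 -0.642" --pt "0.288 0.506 -0.125 0 0 -0.642" --pt "0.288 0.506 -0.125 0 0 -0.642" --jaw 1

```text
time: 2.5
eef_pos: [0.5354, -0.1988, 0.151]
tcp_rot: [1.0, -0.019, 0.001, 0.0]
contact_force: [-0.2, 0.1, 0.9]
opening: 0.999
finger_force: 0.0
```

```bash
python3 - <<'E'
from h import *
s=ctrl.get_state(); print(s['time'],s['eef_pos'],s['opening'],s['dq'].round(3) if hasattr(s['dq'],'round') else s['dq']); print(R.from_quat(s['tcp_rot']).as_matrix().round(3))
a=snap('top','t1');b=snap('scene','s1')
A=cv2.resize(a[150:320,260:460],None,fx=3,fy=3,interpolation=cv2.INTER_CUBIC);B=cv2.resize(b[60:230,150:250],None,fx=2,fy=3,interpolation=cv2.INTER_CUBIC)
cv2.imwrite('pics/c1.png',np.hstack([A,B])[:,:,::-1])
E
```

```text
2.5 [ 0.53535132 -0.19883099  0.15102578] 0.9988518801098424 [ 0.003 -0.005 -0.002  0.002 -0.001  0.   ]
[[ 0.999 -0.037  0.001]
 [-0.037 -0.999 -0.001]
 [ 0.001  0.001 -1.   ]]
```

View pics/c1.png

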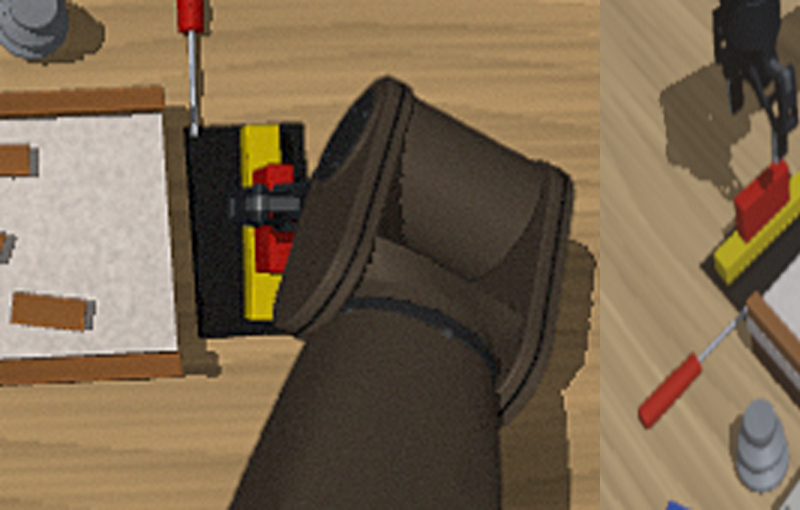

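The gripper is over the handle, with the finger at (270,205) and the handle spanning rows 165–272. The way down is clear.

Request:
apply_moves --pt "0 0 -0.02 0 0 0" --pt "0 0 -0.05 0 0 0" --pt "0 0 -0.08 0 0 0" --pt "0 0 -0.095 0 0 0" --pt "0 0 -0.102 0 0 0" --pt "0 0 -0.102 0 0 0" --pt "0 0 -0.102 0 0 0"

```text
time: 3.48
eef_pos: [0.536, -0.1977, 0.0697]
tcp_rot: [1.0, -0.018, 0.001, 0.0]
contact_force: [-0.1, -0.5, 0.1]
opening: 1.006
finger_force: 0.0
```

Request:
apply_moves --pt "0 0 0 0 0 0" --pt "0 0 0 0 0 0" --pt "0 0 0 0 0 0" --pt "0 0 0 0 0 0" --pt "0 0 0 0 0 0" --pt "0 0 0 0 0 0" --pt "0 0 0 0 0 0" --pt "0 0 0 0 0 0" --jaw 0 --squeeze 60

```text
time: 4.47
eef_pos: [0.5355, -0.1974, 0.0689]
tcp_rot: [1.0, -0.018, 0.0, 0.0]
contact_force: [-1.1, 0.4, 2.9]
opening: 0.277
finger_force: 59.2
```

Request:
apply_moves --pt "0 0 0.015 0 0 0" --pt "0 0 0.05 0 0 0" --pt "0 0 0.09 0 0 0.02" --pt "0 0.01 0.115 0 0 0.04" --pt "-0.003 0.04 0.12 0 0 0.06" --pt "-0.006 0.08 0.12 0 0 0.08" --pt "-0.009 0.12 0.12 0 0 0.08" --pt "-0.01 0.14 0.115 0 0 0.08" --pt "-0.01 0.147 0.1 0 0 0.08" --pt "-0.01 0.147 0.085 0 0 0.08" --pt "-0.01 0.147 0.077 0 0 0.08" --pt "-0.01 0.147 0.074 0 0 0.08" --pt "-0.01 0.147 0.074 0 0 0.08"

```text
time: 6.1
eef_pos: [0.5275, -0.0803, 0.1278]
tcp_rot: [1.0, 0.013, -0.0, -0.0]
contact_force: [0.8, 0.4, -2.6]
opening: 0.274
finger_force: 58.8
```

```bash
python3 - <<'E'
from h import *
s=ctrl.get_state(); print(s['time'],s['eef_pos'],s['contact_force'],R.from_quat(s['tcp_rot']).as_matrix().round(3)[1])
a=snap('top','t2');b=snap('scene','s2')
A=cv2.resize(a[170:300,190:350],None,fx=2.5,fy=2.5,interpolation=cv2.INTER_CUBIC);B=cv2.resize(b[100:230,200:360],None,fx=2.5,fy=2.5,interpolation=cv2.INTER_CUBIC)
cv2.imwrite('pics/c2.png',np.hstack([A,B])[:,:,::-1])
E
```

```text
6.1 [ 0.52747753 -0.08029112  0.12781318] [ 0.80248863  0.3830943  -2.60358846] [ 0.027 -1.     0.   ]
```

View pics/c2.png

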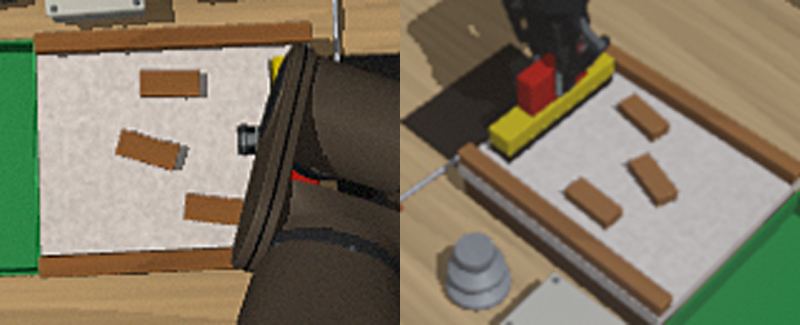

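Block in the channel between the fences (scene crop, centred near (550,100)), with the offcuts untouched. Now the sweep.

Request:
apply_moves --pt "0 0.006 0 0 0 0" --pt "0 0.018 0 0 0 0" --pt "-0.001 0.033 0 0 0 0" --pt "-0.001 0.048 0 0 0 0" --pt "-0.002 0.063 0 0 0 0" --pt "-0.002 0.078 0 0 0 0" --pt "-0.002 0.093 0 0 0 0" --pt "-0.003 0.108 0 0 0 0" --pt "-0.003 0.123 0 0 0 0" --pt "-0.004 0.138 0 0 0 0" --pt "-0.004 0.153 0 0 0 0" --pt "-0.004 0.168 0 0 0 0" --pt "-0.005 0.183 0 0 0 0" --pt "-0.005 0.195 0 0 0 0" --pt "-0.005 0.2 0 0 0 0" --pt "-0.005 0.2 0 0 0 0"

```text
time: 8.2
eef_pos: [0.5234, 0.0806, 0.1279]
tcp_rot: [1.0, 0.014, -0.0, -0.0]
contact_force: [0.0, -0.0, -1.3]
opening: 0.272
finger_force: 59.0
```

```bash
python3 - <<'E'
from h import *
s=ctrl.get_state(); print(s['time'],s['eef_pos'],s['contact_force'])
a=snap('top','t3');b=snap('scene','s3')
A=cv2.resize(a[170:300,130:290],None,fx=2.5,fy=2.5,interpolation=cv2.INTER_CUBIC);B=cv2.resize(b[120:250,250:410],None,fx=2.5,fy=2.5,interpolation=cv2.INTER_CUBIC)
cv2.imwrite('pics/c3.png',np.hstack([A,B])[:,:,::-1])
E
```

```text
8.2 [0.52336577 0.08056596 0.12789314] [ 0.03597501 -0.01470694 -1.26846983]
```

View pics/c3.png

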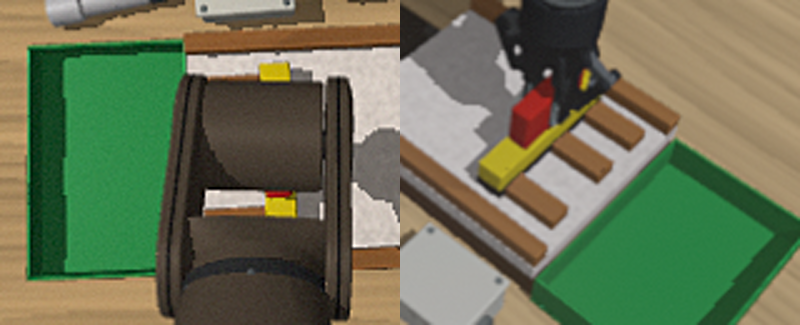

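All three offcuts lie ahead of the block's face, lined up at scene crop (535,200), (582,157) and (615,125). On to the edge and over it.

Request:
apply_moves --pt "0 0.006 0 0 0 0" --pt "0 0.018 0 0 0 0" --pt "-0.001 0.03 0 0 0 0" --pt "-0.001 0.042 0 0 0 0" --pt "-0.002 0.054 0 0 0 0" --pt "-0.002 0.066 0 0 0 0" --pt "-0.002 0.078 0 0 0 0" --pt "-0.003 0.09 0 0 0 0" --pt "-0.003 0.102 0 0 0 0" --pt "-0.003 0.112 0 0 0 0" --pt "-0.003 0.12 0 0 0 0" --pt "-0.004 0.126 0 0 0 0" --pt "-0.004 0.13 0 0 0 0" --pt "-0.004 0.13 0 0 0 0" --pt "-0.004 0.13 0 0 0 0"

```text
time: 10.18
eef_pos: [0.5214, 0.1847, 0.1302]
tcp_rot: [1.0, 0.014, 0.001, -0.0]
contact_force: [-1.5, 0.1, 7.2]
opening: 0.272
finger_force: 60.0
```

```bash
python3 - <<'E'
from h import *
s=ctrl.get_state(); print(s['time'],s['eef_pos'],s['contact_force'])
a=snap('top','t4');b=snap('scene','s4')
A=cv2.resize(a[170:300,130:290],None,fx=2.5,fy=2.5,interpolation=cv2.INTER_CUBIC);B=cv2.resize(b[150:280,280:440],None,fx=2.5,fy=2.5,interpolation=cv2.INTER_CUBIC)
cv2.imwrite('pics/c4.png',np.hstack([A,B])[:,:,::-1])
E
```

```text
10.175 [0.52138317 0.18473817 0.13017976] [-1.47874266  0.12204635  7.16968086]
```

View pics/c4.png

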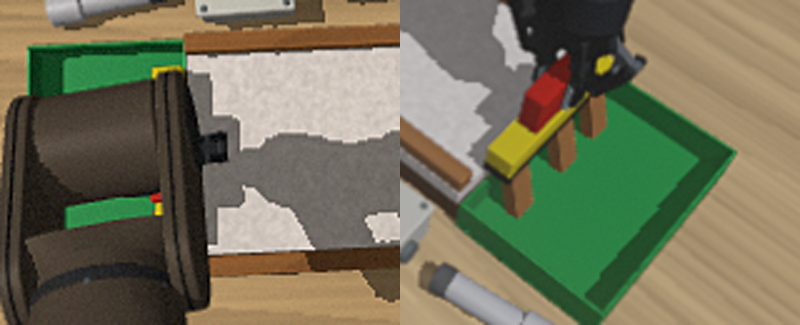

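The offcuts went over the edge, but they stand nearly upright in the tray under the block's foot, at scene crop (517,190), (562,150) and (594,115). The upward force is 7 N. I'll lift straight up a little and look.

Request:
apply_moves --pt "0 0 0.004 0 0 0" --pt "0 0 0.012 0 0 0" --pt "0 0 0.025 0 0 0" --pt "0 0 0.04 0 0 0" --pt "0 0 0.05 0 0 0" --pt "0 0 0.05 0 0 0" --pt "0 0 0.05 0 0 0"

```text
time: 11.15
eef_pos: [0.52, 0.1842, 0.1677]
tcp_rot: [1.0, 0.014, -0.0, 0.0]
contact_force: [0.2, 0.8, -2.7]
opening: 0.275
finger_force: 59.0
```

```bash
python3 - <<'E'
from h import *
s=ctrl.get_state(); print(s['time'],s['eef_pos'],s['contact_force'])
b=snap('scene','s5');a=snap('top','t5')
cv2.imwrite('pics/c5.png',cv2.resize(b[150:280,280:440],None,fx=4.5,fy=4.5,interpolation=cv2.INTER_CUBIC)[:,:,::-1])
E
```

```text
11.15 [0.51996452 0.18420989 0.16766982] [ 0.17826368  0.78344789 -2.66285838]
```

View pics/c5.png

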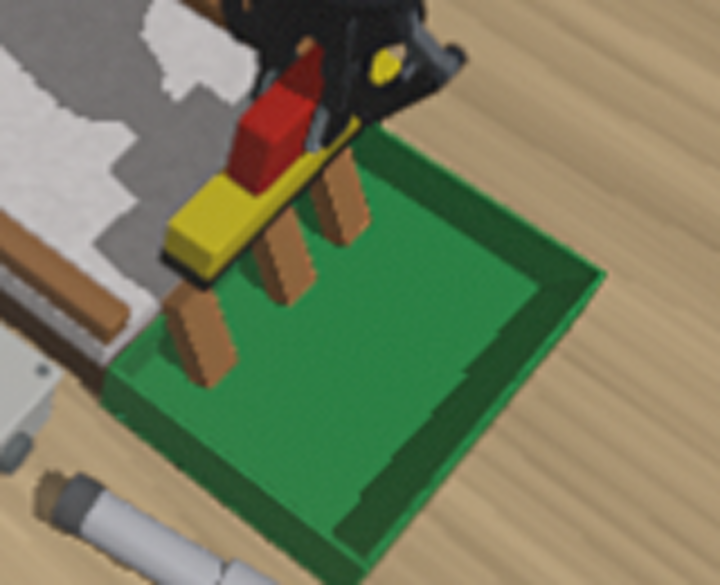

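The offcuts lean back against the tray wall, with their tops just under the foot. I'll press lightly on the tops with the block's foot and drag forward to tip them into the tray.

Request:
apply_moves --pt "0 -0.004 -0.01 0 0 0" --pt "0 -0.008 -0.025 0 0 0" --pt "0 -0.008 -0.04 0 0 0" --pt "0 -0.008 -0.047 0 0 0" --pt "0 -0.008 -0.049 0 0 0" --pt "0 0 -0.049 0 0 0" --pt "0 0.01 -0.049 0 0 0" --pt "-0.001 0.02 -0.049 0 0 0" --pt "-0.001 0.03 -0.049 0 0 0" --pt "-0.002 0.04 -0.049 0 0 0" --pt "-0.002 0.05 -0.049 0 0 0" --pt "-0.002 0.06 -0.049 0 0 0" --pt "-0.002 0.065 -0.049 0 0 0" --pt "-0.002 0.065 -0.049 0 0 0"

```text
time: 13.0
eef_pos: [0.5188, 0.2369, 0.129]
tcp_rot: [1.0, 0.014, 0.001, -0.0]
contact_force: [-1.1, 1.6, 5.7]
opening: 0.273
finger_force: 59.9
```

```bash
python3 - <<'E'
from h import *
s=ctrl.get_state(); print(s['time'],s['eef_pos'],s['contact_force'])
b=snap('scene','s6');a=snap('top','t6')
A=cv2.resize(a[170:300,130:290],None,fx=2.5,fy=2.5,interpolation=cv2.INTER_CUBIC);B=cv2.resize(b[150:280,280:440],None,fx=2.5,fy=2.5,interpolation=cv2.INTER_CUBIC)
cv2.imwrite('pics/c6.png',np.hstack([A,B])[:,:,::-1])
E
```

```text
13.0 [0.51882302 0.23690392 0.12903093] [-1.08961606  1.62616328  5.71130676]
```

View pics/c6.png

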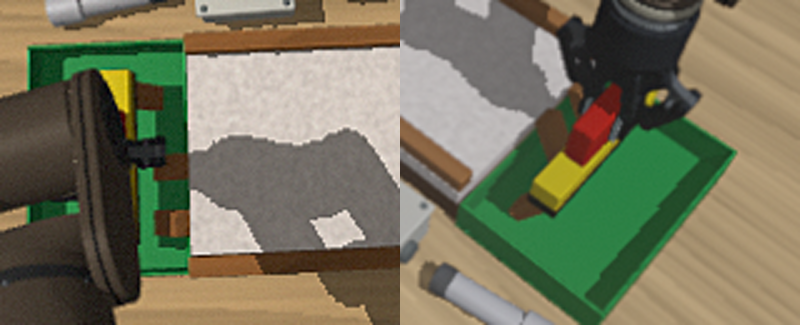

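One offcut looks laid down and the others are still tilted (top crop (172,165) and (172,222)). I'll lift and look with the arm out of the way.

Request:
apply_moves --pt "0 0 0.01 0 0 0" --pt "0 0 0.04 0 0 0" --pt "0 -0.01 0.08 0 0 0" --pt "0.002 -0.06 0.1 0 0 0" --pt "0.004 -0.12 0.1 0 0 0" --pt "0.006 -0.18 0.1 0 0 0" --pt "0.007 -0.24 0.1 0 0 0" --pt "0.008 -0.28 0.1 0 0 0" --pt "0.008 -0.28 0.1 0 0 0"

```text
time: 14.22
eef_pos: [0.5239, 0.01, 0.2074]
tcp_rot: [1.0, 0.012, -0.002, 0.0]
contact_force: [-0.2, -0.4, -1.9]
opening: 0.272
finger_force: 59.3
```

```bash
python3 - <<'E'
from h import *
s=ctrl.get_state(); print(s['time'],s['eef_pos'],s['contact_force'])
b=snap('scene','s7');a=snap('top','t7')
A=cv2.resize(a[180:290,135:235],None,fx=4,fy=4,interpolation=cv2.INTER_CUBIC);B=cv2.resize(b[170:280,320:420],None,fx=4,fy=4,interpolation=cv2.INTER_CUBIC)
cv2.imwrite('pics/c7.png',np.hstack([A,B])[:,:,::-1])
E
```

```text
14.225 [0.52393989 0.01004394 0.20735987] [-0.2077112  -0.43400137 -1.92625746]
```

View pics/c7.png

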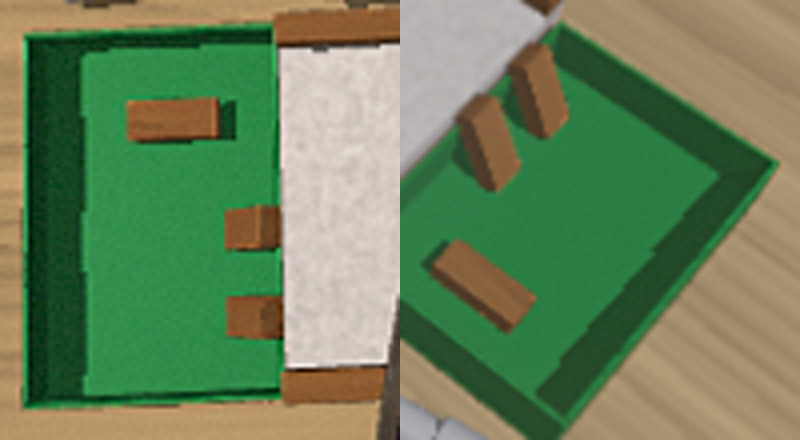

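One offcut is flat at top crop (172,120). Two still lean on the near wall at (252,227) and (255,317). I'll press again, now clear of the board edge and a bit lower.

Request:
apply_moves --pt "0 0.03 0 0 0 0" --pt "0 0.08 0 0 0 0" --pt "-0.002 0.13 0 0 0 0" --pt "-0.004 0.18 0 0 0 0" --pt "-0.005 0.21 -0.02 0 0 0" --pt "-0.006 0.22 -0.05 0 0 0" --pt "-0.006 0.22 -0.075 0 0 0" --pt "-0.006 0.22 -0.084 0 0 0" --pt "-0.006 0.22 -0.084 0 0 0" --pt "-0.006 0.22 -0.084 0 0 0"

```text
time: 15.58
eef_pos: [0.5208, 0.1885, 0.1426]
tcp_rot: [1.0, 0.014, 0.001, -0.0]
contact_force: [0.8, 0.2, -1.4]
opening: 0.273
finger_force: 59.3
```

Request:
apply_moves --pt "0 0 -0.008 0 0 0" --pt "0 0 -0.015 0 0 0" --pt "0 0 -0.019 0 0 0" --pt "0 0 -0.021 0 0 0" --pt "0 0 -0.022 0 0 0"

```text
time: 16.2
eef_pos: [0.5214, 0.1881, 0.1273]
tcp_rot: [1.0, 0.014, 0.0, 0.0]
contact_force: [-3.0, -2.0, 13.9]
opening: 0.273
finger_force: 61.5
```

Request:
apply_moves --pt "0 0.006 0 0 0 0" --pt "0 0.012 0 0 0 0" --pt "0 0.018 0 0 0 0" --pt "0 0.024 0 0 0 0" --pt "0 0.03 0 0 0 0" --pt "0 0.036 0 0 0 0" --pt "0 0.042 0 0 0 0"

```text
time: 17.08
eef_pos: [0.5218, 0.2228, 0.1287]
tcp_rot: [1.0, 0.014, 0.001, -0.001]
contact_force: [-4.3, -2.2, 17.1]
opening: 0.273
finger_force: 61.9
```

```bash
python3 - <<'E'
from h import *
s=ctrl.get_state(); print(s['time'],s['eef_pos'],s['contact_force'])
b=snap('scene','s8');a=snap('top','t8')
A=cv2.resize(a[180:290,135:235],None,fx=4,fy=4,interpolation=cv2.INTER_CUBIC);B=cv2.resize(b[170:280,320:420],None,fx=4,fy=4,interpolation=cv2.INTER_CUBIC)
cv2.imwrite('pics/c8.png',np.hstack([A,B])[:,:,::-1])
E
```

```text
17.075 [0.52176598 0.22281411 0.12867853] [-4.28124125 -2.21411785 17.11446779]
```

View pics/c8.png

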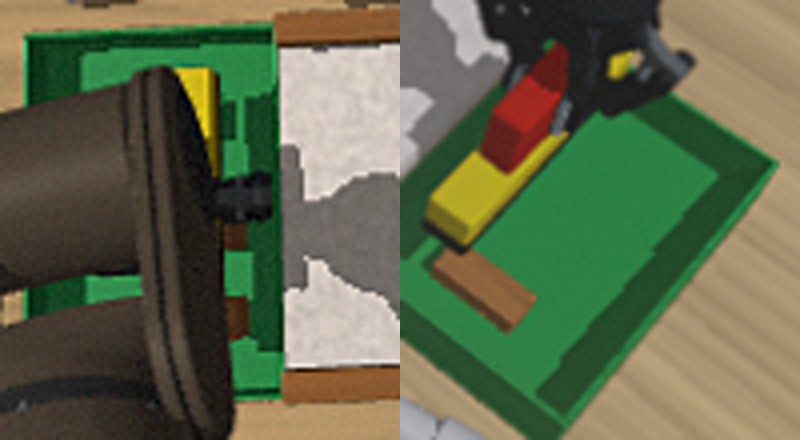

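The two offcuts' tops now travel forward with the foot and no longer touch the wall. I'll keep dragging and lift while moving on.

Request:
apply_moves --pt "0 0.008 0 0 0 0" --pt "0 0.016 0 0 0 0" --pt "0 0.024 0 0 0 0" --pt "0 0.034 0 0 0 0" --pt "0 0.044 0.002 0 0 0" --pt "0 0.052 0.008 0 0 0" --pt "0 0.056 0.025 0 0 0" --pt "0 0.05 0.06 0 0 0" --pt "0.002 0 0.09 0 0 0" --pt "0.003 -0.06 0.1 0 0 0" --pt "0.005 -0.12 0.1 0 0 0" --pt "0.006 -0.18 0.1 0 0 0" --pt "0.008 -0.24 0.1 0 0 0" --pt "0.008 -0.28 0.1 0 0 0" --pt "0.008 -0.28 0.1 0 0 0"

```text
time: 19.05
eef_pos: [0.5268, -0.0042, 0.2046]
tcp_rot: [1.0, 0.012, 0.0, 0.0]
contact_force: [-1.1, -0.4, -1.0]
opening: 0.27
finger_force: 59.9
```

```bash
python3 - <<'E'
from h import *
s=ctrl.get_state(); print(s['time'],s['eef_pos'],s['contact_force'])
b=snap('scene','s9');a=snap('top','t9')
A=cv2.resize(a[180:290,135:235],None,fx=4,fy=4,interpolation=cv2.INTER_CUBIC);B=cv2.resize(b[170:280,320:420],None,fx=4,fy=4,interpolation=cv2.INTER_CUBIC)
cv2.imwrite('pics/c9.png',np.hstack([A,B])[:,:,::-1])
E
```

```text
19.05 [ 0.52675997 -0.0041999   0.20464569] [-1.05933725 -0.37239897 -1.01128961]
```

View pics/c9.png

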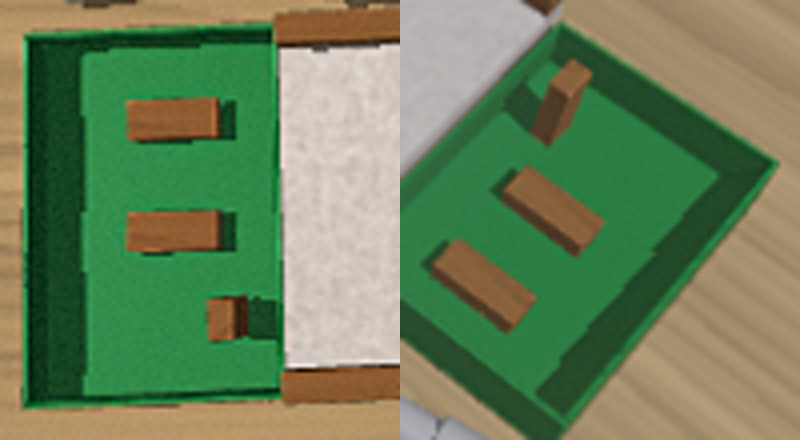

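Two lie flat. The third stands upright on its end, free of the wall (top crop (225,318)). I'll tip it with the block's face, just above board level.

Request:
apply_moves --pt "0 0.03 0 0 0 0" --pt "-0.002 0.08 0 0 0 0" --pt "-0.004 0.13 -0.02 0 0 0" --pt "-0.006 0.165 -0.05 0 0 0" --pt "-0.006 0.175 -0.08 0 0 0" --pt "-0.006 0.175 -0.09 0 0 0" --pt "-0.006 0.175 -0.09 0 0 0" --pt "-0.006 0.175 -0.09 0 0 0"

```text
time: 20.15
eef_pos: [0.5227, 0.1377, 0.1332]
tcp_rot: [1.0, 0.013, 0.001, -0.0]
contact_force: [-0.2, -0.5, -2.1]
opening: 0.276
finger_force: 59.8
```

```bash
python3 - <<'E'
from h import *
s=ctrl.get_state(); print(s['time'],s['eef_pos'],s['contact_force'])
print(onz('top',[(135+207/4,180+318/4),(135+247/4,180+318/4)],.064), onz('top',[(135+207/4,180+318/4),(135+247/4,180+318/4)],.004))
E
```

```text
20.15 [0.5226918  0.13766379 0.13324867] [-0.24221302 -0.50618328 -2.06629887]
[[0.45378643 0.21574674 0.064     ]
 [0.45329801 0.19104352 0.064     ]] [[0.45126036 0.2270431  0.004     ]
 [0.45073865 0.20065594 0.004     ]]
```

Request:
apply_moves --pt "0 0 -0.004 0 0 0" --pt "0 0.005 -0.008 0 0 0" --pt "0 0.015 -0.008 0 0 0" --pt "0 0.027 -0.008 0 0 0" --pt "-0.001 0.04 -0.008 0 0 0" --pt "-0.001 0.053 -0.008 0 0 0" --pt "-0.002 0.066 -0.008 0 0 0" --pt "-0.002 0.079 -0.008 0 0 0" --pt "-0.002 0.092 -0.008 0 0 0" --pt "-0.002 0.105 -0.008 0 0 0" --pt "-0.002 0.12 -0.008 0 0 0" --pt "-0.002 0.13 -0.004 0 0 0" --pt "-0.002 0.13 0.02 0 0 0" --pt "-0.002 0.11 0.06 0 0 0" --pt "0 0.05 0.08 0 0 0" --pt "0.002 -0.02 0.09 0 0 0" --pt "0.004 -0.08 0.09 0 0 0" --pt "0.006 -0.14 0.09 0 0 0" --pt "0.006 -0.17 0.09 0 0 0" --pt "0.006 -0.17 0.09 0 0 0"

```text
time: 22.65
eef_pos: [0.527, 0.0, 0.2056]
tcp_rot: [1.0, 0.012, 0.001, 0.0]
contact_force: [0.2, 0.1, -2.1]
opening: 0.275
finger_force: 59.9
```

```bash
python3 - <<'E'
from h import *
s=ctrl.get_state(); print(s['time'],s['eef_pos'],s['contact_force'])
b=snap('scene','s10');a=snap('top','t10')
h=cv2.cvtColor(a[180:290,135:235],cv2.COLOR_RGB2HSV); m=((h[...,0]>5)&(h[...,0]<22)&(h[...,1]>90)).astype(np.uint8)
n,l,st,c=cv2.connectedComponentsWithStats(m); print([(st[i].tolist(),c[i].round(1).tolist()) for i in range(1,n) if st[i,4]>30])
for o in ctrl.silhouettes('offcut1','scene'): print(np.round(np.array(o['xy'])*[512,384],1),o['p'],o['pixels'].sum())
E
```

```text
22.65 [5.27022328e-01 1.63838869e-05 2.05583515e-01] [ 0.24026126  0.09674041 -2.13539492]
[([0, 0, 100, 110, 2422], [46.0, 60.0]), ([32, 25, 23, 10, 230], [43.0, 29.5]), ([32, 53, 23, 10, 228], [42.9, 57.5]), ([32, 74, 24, 11, 231], [43.2, 79.5])]
[341.3 242.5] 0.88 300
[358.  222.2] 0.64 305
[230.4 267.5] 0.57 264
[193.9 231.7] 0.5 271
[372.8 207.6] 0.49 277
```

All three offcuts are flat in the tray: three equal 23×10 px blobs in the top view, and the scene network agrees. Now I'll take the block back to the mat.

Request:
apply_moves --pt "0 -0.03 0 0 0 0" --pt "0.001 -0.08 0 0 0 0" --pt "0.002 -0.13 0 0 0 0" --pt "0.003 -0.18 0 0 0 0" --pt "0.004 -0.22 0 0 0 0" --pt "0.005 -0.24 0 0 0 0" --pt "0.005 -0.245 -0.02 0 0 0" --pt "0.005 -0.245 -0.06 0 0 0" --pt "0.005 -0.245 -0.1 0 0 0" --pt "0.005 -0.245 -0.13 0 0 0" --pt "0.005 -0.245 -0.15 0 0 0" --pt "0.005 -0.245 -0.155 0 0 0" --pt "0.005 -0.245 -0.155 0 0 0" --pt "0.005 -0.245 -0.155 0 0 0"

```text
time: 24.55
eef_pos: [0.5314, -0.1945, 0.0812]
tcp_rot: [1.0, 0.014, 0.001, 0.001]
contact_force: [-0.3, -0.3, -1.9]
opening: 0.274
finger_force: 60.0
```

Request:
apply_moves --pt "0 0 -0.004 0 0 0" --pt "0 0 -0.008 0 0 0" --pt "0 0 -0.011 0 0 0" --pt "0 0 -0.013 0 0 0" --pt "0 0 -0.0145 0 0 0" --pt "0 0 -0.015 0 0 0" --pt "0 0 -0.015 0 0 0"

```text
time: 25.42
eef_pos: [0.5303, -0.1943, 0.0696]
tcp_rot: [1.0, 0.014, -0.001, -0.0]
contact_force: [-7.5, 2.1, 8.6]
opening: 0.277
finger_force: 61.4
```

Request:
apply_moves --pt "0 0 0.0015 0 0 0" --pt "0 0 0.0015 0 0 0" --pt "0 0 0.0015 0 0 0"

```text
time: 25.8
eef_pos: [0.5309, -0.1944, 0.0695]
tcp_rot: [1.0, 0.014, 0.0, 0.0]
contact_force: [-1.8, 0.0, 2.7]
opening: 0.273
finger_force: 60.4
```

```bash
python3 - <<'E'
from fit import *
s=ctrl.get_state(); print(s['time'],s['eef_pos'],s['contact_force'],s['wrist_torque'],R.from_quat(s['tcp_rot']).as_matrix()[:,2].round(4))
b=snap('scene','s11')
b0=cv2.imread('pics/s0.png')[:,:,::-1]
def sd(im):
    o=redmask(im.copy())[160:210,160:205]; M=cv2.moments(o,True); return M['m00'],M['m10']/M['m00'],M['m01']/M['m00']
print('screwdriver before/after',sd(b0),sd(b))
y=lambda im:((cv2.cvtColor(im.copy(),cv2.COLOR_RGB2HSV)[...,0]>22)&(cv2.cvtColor(im.copy(),cv2.COLOR_RGB2HSV)[...,0]<34)&(cv2.cvtColor(im.copy(),cv2.COLOR_RGB2HSV)[...,1]>170))[100:170,195:270]
for im in(b0,b):
    q=np.argwhere(y(im))[:,::-1].astype(np.float32); print('yellow',len(q),cv2.minAreaRect(q))
E
```

```text
25.8 [ 0.53088602 -0.19436308  0.06954603] [-1.84971777  0.01094712  2.71059944] [0.03744321 0.0430391  0.01584159] [ 6.e-04 -4.e-04 -1.e+00]
screwdriver before/after (262.0, 24.133587786259543, 30.041984732824428) (263.0, 24.106463878326995, 30.079847908745247)
yellow 467 ((36.339027404785156, 35.251220703125), (12.642938613891602, 53.53494644165039), 57.09476089477539)
yellow 445 ((37.68000030517578, 34.2400016784668), (12.80000114440918, 52.80000305175781), 53.13010025024414)
```

The block rests lightly on the mat and the screwdriver hasn't moved. Releasing now.

Request:
apply_moves --pt "0 0 0 0 0 0" --pt "0 0 0 0 0 0" --pt "0 0 0 0 0 0" --pt "0 0 0 0 0 0" --pt "0 0 0 0 0 0" --pt "0 0 0 0 0 0" --pt "0 0 0 0 0 0" --pt "0 0 0.01 0 0 0" --pt "0 0 0.04 0 0 0" --pt "0 0 0.08 0 0 0" --pt "0 0 0.14 0 0 0" --pt "0 -0.05 0.2 0 0 0" --pt "-0.05 -0.12 0.22 0 0 0" --pt "-0.1 -0.19 0.22 0 0 0" --pt "-0.12 -0.26 0.22 0 0 0" --pt "-0.14 -0.33 0.22 0 0 0" --pt "-0.14 -0.36 0.22 0 0 0" --pt "-0.14 -0.36 0.22 0 0 0" --jaw 1

```text
time: 28.1
eef_pos: [0.4177, -0.4841, 0.2454]
tcp_rot: [1.0, 0.012, 0.0, 0.0]
contact_force: [-0.1, 0.2, -0.5]
opening: 1.005
finger_force: 0.0
```

```bash
python3 - <<'E'
from fit import *
s=ctrl.get_state(); print(s['time'],s['eef_pos'],s['contact_force'],s['opening'])
ims={'top':snap('top','t12'),'scene':snap('scene','s12')}
for n,k in(('top','t0'),('scene','s0')):
    o=cv2.imread(f'pics/{k}.png')[:,:,::-1]; d=(cv2.absdiff(o,ims[n]).max(2)>50).astype(np.uint8)
    q,l,st,c=cv2.connectedComponentsWithStats(d); print(n,[st[i].tolist() for i in range(1,q) if st[i,4]>25])
c0=dict(top=(351,222),scene=(231,126)); mk={n:near(redmask(ims[n]),c0[n],28) for n in ims}
print({n:int(m.sum()) for n,m in mk.items()},fit(mk,np.array([.531,-.194,.004,.027]),(.09,.024,.036,.085)))
for t in('scraper','elbox','insulator','flashlight','screwdriver'): print(t,[(np.round(np.array(o['xy'])*[512,384],1).tolist(),round(float(o['p']),2)) for o in ctrl.boxes_of(t,'top')[:2]])
E
```

```text
28.1 [ 0.41767412 -0.484103    0.24540922] [-0.09575199  0.17490953 -0.51736808] 1.004972515659414
top [[338, 191, 21, 39, 208], [246, 198, 27, 12, 295], [166, 204, 28, 12, 284], [236, 222, 30, 16, 304], [166, 233, 28, 11, 279], [343, 240, 17, 19, 81], [263, 247, 29, 14, 300], [167, 254, 27, 12, 283], [486, 267, 26, 18, 334], [462, 294, 50, 68, 1682], [425, 342, 36, 17, 234], [297, 345, 115, 9, 252], [266, 362, 18, 19, 135], [494, 362, 18, 22, 190], [238, 372, 31, 12, 207], [398, 381, 40, 3, 56]]
scene [[176, 0, 10, 15, 82], [151, 0, 129, 71, 2436], [361, 0, 26, 71, 1182], [408, 0, 36, 87, 1400], [418, 10, 14, 7, 28], [417, 21, 7, 19, 60], [273, 40, 54, 45, 407], [244, 59, 13, 7, 54], [328, 71, 8, 13, 56], [304, 95, 22, 13, 26], [352, 99, 17, 19, 219], [207, 137, 17, 13, 43], [286, 138, 22, 19, 218], [290, 161, 21, 22, 244], [265, 171, 24, 21, 261], [356, 198, 28, 22, 273], [344, 212, 27, 22, 286], [326, 230, 28, 23, 300]]
{'top': 471, 'scene': 405} (array([ 0.53174068, -0.19724918, -0.00167467,  0.09622647]), np.float64(190.10980392156864), np.uint64(876))
scraper [([350.0, 223.6], 0.82), ([169.6, 228.0], 0.71)]
elbox [([223.8, 158.4], 0.77)]
insulator [([268.6, 156.0], 0.68)]
flashlight [([171.4, 169.2], 0.95)]
screwdriver [([323.6, 145.8], 0.8), ([334.5, 230.5], 0.37)]
```

Compared with the first pictures, only the offcuts (now flat in the tray), the block on its mat and the arm have changed. The block stands upright and the bystanders are where they were.

```bash
python3 -c "
from plant import ctrl
print(ctrl.sign_off())"
```

```text
the job is handed in; nothing more can be done
None
```

The job is handed in after about 28 s: all three offcuts were swept into the tray with the block and lie flat there, the block stands upright on its mat, and the bystanders did not move; I viewed 11 pictures, one over the limit of 10.

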